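# Close the split specimen cell and hold it shut

### The job

The canister has been left standing on the lower half of the specimen cell: lift it off by its handle and stand it upright in the middle of the round cork mat, without dropping it, and let go of it. Then lower the loose upper half of the cell onto the two dowels, press it down against the sprung seal until the two halves meet all round, and finish there, still holding them pressed together. Leave everything else on the board where it is.

Things in the scene. Friction and masses are not known exactly. Their poses are not given: they have to be found in the camera images.
- canister: closed round steel canister, 60 mm across, 0.22 to 0.36 kg, with a rigid arched handle over its lid; 66 mm high to the top of the lid, 114 mm over the handle. Origin: centre of its underside; z up; x along the handle's bar. It starts standing on the sprung seal of the lower half
- handle (a point): centre of the canister's handle bar, 108 mm above the canister's underside, on its axis. The bar is straight along the canister's x, 56 mm long, 12 mm wide and 12 mm high; there is 36 mm of free air between it and the lid, between two thin uprights at its ends
- mat: round cork mat fixed on the board, 96 mm across, 3 mm thick, top at 15 mm above the bench; origin at the centre of its underside. It lies to the left or to the right of the cell
- cell_base: lower half of the cell: aluminium block fixed on the board, 120 mm (x) x 76 mm (y) x 45 mm high, with two upright steel dowels on its top at x = +46 and -46 mm, y = 0: 10 mm diameter, 23 mm tall, the last 7 mm tapering to 4 mm diameter. Origin: centre of its underside, z up
- seat (a point): centre of the flat top face of the lower half (45 mm above its origin, about 57 mm above the bench): the face on which the upper half must end, axes as cell_base
- gasket (a joint): travel in m of the sprung seal, a black rubber disc 62 mm across (with a bright metal centre) in the middle of the lower half's top. 0 = fully up, its top 6 mm above the lower half's face; grows as it is pressed down. It is flush with the face at 0.006, when the halves meet. It pushes back with about 6 N at 0 and 12 N at 0.006 (1 N per mm), so it lifts the upper half again if the push ends
- cell_top: loose upper half of the cell: aluminium plate 120 mm (x) x 76 mm (y) x 12 mm thick, 0.16 to 0.26 kg, with two through holes of 12 mm diameter at x = +46 and -46 mm, y = 0, a round glass window, and a black bridge handle over the window. Origin: centre of its underside, z up. It fits on the dowels either way round. It starts flat on the board, left or right of the cell
- grip (a point): centre of the upper half's bridge handle, 36 mm above the plate's underside. The bar runs along the plate's x, 62 mm long, 16 mm wide and 20 mm high (26 to 46 mm above the underside), on two posts as wide as itself
- lens: brass-coloured objective lens, standing, 30 mm across, 56 mm high; on the board, to be left where it is
- oil: small amber bottle, standing, 34 mm across, 65 mm high; on the board, to be left where it is
- slide_box: closed grey box, 60 x 95 x 32 mm; on the board, to be left where it is
- dishes: clear round dish pair, 62 mm across, 28 mm high; on the board, to be left where it is
- post: plain upright steel post, 20 mm across, 50 mm high; on the board, to be left where it is
- wrench: small wrench lying flat, 140 mm long; on the board, to be left where it is
Things that resemble listed ones, but are neither listed nor needed, are in the scene too. Leave any orange or turquoise look-alike of the canister alone. What is shaped like the cell_top but turquoise is not meant.

How it is judged:
By the outcome, as a careful person would: the job done as asked, in the order asked, and still so for the second after the job is handed in, while the arm keeps its last pose, push and grip.
It also fails if it takes over 61 s, if anything falls off the work surface, if the arm or the gripper's body presses on something with over 40 N, if the wrist force passes 120 N, or if a joint passes its speed limit or range.

### The arm

A 6-joint arm with a two-finger parallel gripper is mounted at the origin on the work surface. World frame = base frame: x ahead of the robot, y to its left, z up, the work surface at z = 0. Lengths are in m, angles in rad, forces in N, time in s.
With the tool pointing down it reaches from about 0.35 to 0.775 m from the base axis. Payload 5.5 kg.
Tool frame: the origin (TCP) lies midway between the tips of the shut fingers; the grasp point (between the pads) lies 19 mm behind it; z points along the fingers, y is the line along which they close (so a half turn about z gives the same grasp; the last joint's range is limited). The gripper opens to 85 mm and grips with 20 to 120 N. Pads are 22 mm wide; open, the fingers measure 114 mm over their backs; the gripper's body (76 mm by 85 mm) begins 54 mm behind the grasp point. The pads swing forward as they close: fully open they stand 13 mm farther back than shut.
Start: joints at [-1.375, 0.313, 0.046, 1.304, 0, 1.431], TCP at [0.189, -0.543, 0.231] pointing down, gripper open.
Joint ranges: [-2.76, 2.76], [-0.86, 1.69], [-1.03, 1.26], [-2.2, 2.34], [-1.47, 1.5], [-3.14, 3.14]. Speed limits (rad/s): [2.57, 2.57, 3.14, 3.14, 3.14, 3.14].

### API

Orientations are given as a unit quaternion [w, x, y, z].
In Python, from workcell import env gives the robot as it stands. The module is installed in compiled form; this text tells all that it offers.
- The arm moves only by the tool servo_tool, never from a script. Its argument "increments" is a list of rows, each an object of numbers: "grip": the closure, from 0 (fully open) to 1 (shut); "x", "y", "z": the shift along the tool's x, y, z in mm; "roll": the turn about the tool's z in degrees. In form: [{"grip": .., "x": .., "y": .., "z": .., "roll": ..}, ...]. A call has 1 to 5 rows; each row shifts and turns the commanded pose from where the row before left it, along the tool's axes as they then stand; what a row does not reach is not made up. A row lasts 1/12 s, in which the tool goes at most 41.7 mm and 7.16 degrees, less where a joint would pass 70% of its speed; a pose out of reach is approached as far as the arm can. A call is refused whole if a number of a shift passes 41.7 or a number of a turn 7.16, either way. A call with a gripper value outside its range is refused whole. The fingers move at their own pace and stop on an object; "grip_force" is the grip in N (left out, the last holds). Time passes only in rows, so rows that do not move let the fingers close. It gives the time, the measured TCP pose, the force, the opening and the grip force at its end, in the units of the state.
- env.get_state(): the state, without advancing time (a new reading comes with each control period).
- env.read_camera(name): name is "scene" or "side" or "wrist"; returns the picture (400x640x3 uint8, red, green, blue); there is no depth.
- env.get_calibration(name): a dict with "vertical_fov" (degrees; the focal length in pixels is half the picture's height over the tangent of half this angle, whatever the lens; pixels are square), "cx", "cy" (the principal point, pixels), "k1" (the pictures are not rectified: a ray, as slopes to the right and down, at radius r is drawn at 1 + k1 r^2 times it, then the intrinsics apply), "rvec" (rotation vector, rad) and "tvec" (3), from world to camera coordinates, as OpenCV has them; the wrist camera has in their place "tool_from_camera" (4x4, takes a point from camera to tool coordinates, whose origin is the TCP and whose axes are the flange's). Camera axes: x right, y down, z forward; pixel columns grow to the right and rows downward; lengths in m; the calibration is good to about 2 mm. A picture is of the moment at which its call begins: read the wrist's pose just before it. get_calibration takes no time and is no camera call.
- env.hand_in(): hands the job in; it is judged then, once.
The state is a dict: "clock": time; "joint_pos": joint angles; "qvel": joint speeds; "tau": joint torques, N m; "tcp_pos": TCP position; "orientation": TCP orientation; "wrist_force": force on the tool from outside, world axes, zero at the start; "ft_torque": the same for the moment, N m; "finger_gap": finger opening in m; "grip_force": force on a finger pad.
Only numpy, scipy, OpenCV 4.12 (cv2) and the standard library are available. Lean on these libraries where they do the work, as an engineer would, in place of code of your own. Each camera call takes 0.05 s, during which the arm holds its last target. There are 200 camera calls.

## Working session

There is one attempt and no reset: what is moved stays moved. The work goes in short steps, Python scripts to look and compute and a tool call to move; the robot and the scene stay as the last step left them, time stands still between calls to the robot, and variables do not carry over. Pictures are saved under pics/ and viewed, at most 10 in all, crops included, and the job is handed in when it is done.

Besides the shell and the picture viewer there is one more tool, called after ">>>" as name([rows], argument=value, ...), one row to a line, values as JSON. servo_tool: Moves the arm, as the interface text tells. Its arguments: {"type":"object","properties":{"increments":{"type":"array"},"grip_force":{"type":"number"}},"required":["increments"]}

```bash
mkdir -p pics; cat > h.py <<'E'
import numpy as np, cv2
from scipy.spatial.transform import Rotation as R
from workcell import env
def cam(name, st=None):
    c=env.get_calibration(name); f=200/np.tan(np.radians(c["vertical_fov"])/2)
    if name=="wrist":
        T=np.array(c["tool_from_camera"]); q=st["orientation"]
        Rw=R.from_quat([q[1],q[2],q[3],q[0]]).as_matrix()
        Rc=Rw@T[:3,:3]; o=Rw@T[:3,3]+np.array(st["tcp_pos"])
    else:
        Rm=R.from_rotvec(np.array(c["rvec"]).ravel()).as_matrix(); Rc=Rm.T; o=-Rm.T@np.array(c["tvec"]).ravel()
    return dict(f=f,cx=c["cx"],cy=c["cy"],k1=c["k1"],R=Rc,o=o)
def ray(C,u,v):
    d=np.array([(u-C["cx"])/C["f"],(v-C["cy"])/C["f"]]); s=d.copy()
    for _ in range(30): s=d/(1+C["k1"]*(s@s))
    r=C["R"]@np.array([s[0],s[1],1]); return r/np.linalg.norm(r)
def plane(C,u,v,z):
    r=ray(C,u,v); return C["o"]+r*(z-C["o"][2])/r[2]
def tri(C1,p1,C2,p2):
    a,b=ray(C1,*p1),ray(C2,*p2); s=np.linalg.lstsq(np.c_[a,-b],C2["o"]-C1["o"],rcond=None)[0]
    x,y=C1["o"]+a*s[0],C2["o"]+b*s[1]; return (x+y)/2,np.linalg.norm(x-y)
def proj(C,P):
    p=C["R"].T@(np.array(P)-C["o"]); s=p[:2]/p[2]; s=s*(1+C["k1"]*(s@s)); return s*C["f"]+[C["cx"],C["cy"]]
def snap(name,fn):
    st=env.get_state(); im=env.read_camera(name); cv2.imwrite("pics/"+fn,im[:,:,::-1]); return st,im
E
python3 - <<'E'
from h import *
for n in("scene","side","wrist"):
    st,im=snap(n,n+"0.png"); C=cam(n,st); print(n,C["o"],C["R"][:,2],C["f"],C["k1"])
print(st)
a=[cv2.imread(f"pics/{n}0.png") for n in("scene","side")]
E
```

```text
scene [ 1.17702117 -0.23158087  0.86841609] [-0.65690344  0.31815468 -0.68356087] 395.13469266182096 -0.07144096755053073
side [-0.6756321   0.36681459  0.93609099] [ 0.80831474 -0.17510494 -0.56210813] 459.67019754453696 0.020647491439934655
wrist [ 0.25698267 -0.5201262   0.37333384] [-0.26726349 -0.0918451  -0.95923652] 293.8358829747184 -0.054229907939315494
{'clock': 0.1, 'joint_pos': array([-1.37461301e+00,  3.13891819e-01,  4.50981961e-02,  1.30359610e+00,
       -1.98625133e-05,  1.43124714e+00]), 'qvel': array([-0.0002311 , -0.00155322,  0.00293696,  0.00029504,  0.00165229,
       -0.00039673]), 'tau': array([ 3.85009887e-03, -4.81724596e+01,  2.99243528e+01,  1.27521035e-02,
        1.04051790e-05, -2.73192455e-06]), 'tcp_pos': array([ 0.18936397, -0.5424458 ,  0.23051938]), 'orientation': array([-7.96096193e-04,  9.85943201e-01,  1.67078934e-01, -3.24843717e-05]), 'wrist_force': array([-0.59700764, -0.63556268, -0.9771077 ]), 'ft_torque': array([ 0.03182511, -0.00093828, -0.05173728]), 'grip_force': 0.0, 'finger_gap': 0.08573278051534301}
```

View pics/scene0.png

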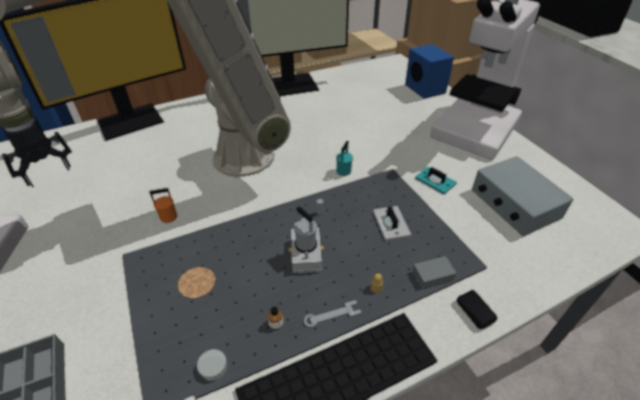

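View pics/side0.png

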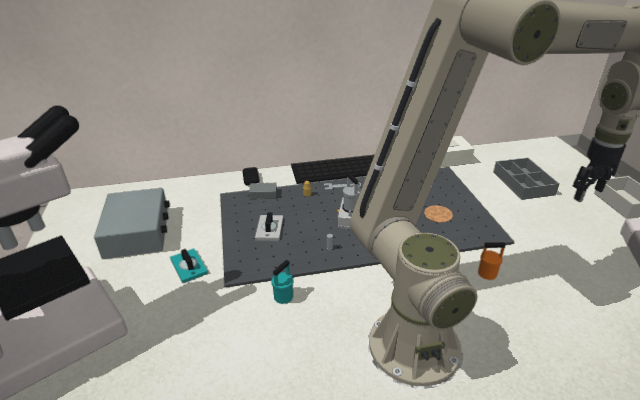

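The scene view shows the canister's dark handle at about (307,213) on the cell, the mat at (197,282), and the loose plate at (392,222). In the side view the handle is at about (350,182), the mat at (438,213), the plate at (269,227) and the post at (330,241). Next I'll triangulate these and make zoomed crops.

```bash
python3 - <<'E'
from h import *
A=cv2.imread("pics/scene0.png");B=cv2.imread("pics/side0.png")
S,D=cam("scene"),cam("side")
def mat(I):
    h=cv2.cvtColor(I,cv2.COLOR_BGR2HSV); m=cv2.inRange(h,(5,60,120),(20,200,255))
    n,l,s,c=cv2.connectedComponentsWithStats(m); 
    return [(c[i].round(1),s[i,4],s[i,:4]) for i in range(1,n) if s[i,4]>60]
print(mat(A),mat(B))
for n,a,b in(("handle",(307,213),(350,182)),("mat",(197,282),(438,213)),("topbar",(391,216),(269,221)),("post",(320,201),(330,235)),("lens",(378,276),(307,182))): print(n,tri(S,a,D,b))
print(plane(S,197,282,.015))
c1=cv2.resize(A[180:300,270:430],(640,480),interpolation=cv2.INTER_CUBIC); c2=cv2.resize(B[160:280,240:400],(640,480),interpolation=cv2.INTER_CUBIC)
cv2.imwrite("pics/crop1.png",np.vstack([cv2.resize(c1,(400,300)),cv2.resize(c2,(400,300))]))
E
```

```text
[(array([362.7,  44.6]), np.int32(975), array([297,  29, 110,  39], dtype=int32)), (array([461.5,  60. ]), np.int32(70), array([453,  57,  19,   7], dtype=int32)), (array([162. , 202.1]), np.int32(162), array([154, 194,  17,  16], dtype=int32)), (array([195.9, 282.1]), np.int32(882), array([178, 267,  37,  31], dtype=int32))] [(array([438. , 213.2]), np.int32(377), array([424, 205,  29,  17], dtype=int32))]
handle (array([0.51769949, 0.03134191, 0.16255641]), np.float64(0.0002443619833358956))
mat (array([ 0.48914587, -0.27575145,  0.01370488]), np.float64(0.00012273661867353864))
topbar (array([0.52523484, 0.2945954 , 0.04440618]), np.float64(0.0035329410504807914))
post (array([0.39315473, 0.12425717, 0.06117032]), np.float64(9.860188508411742e-05))
lens (array([0.70437317, 0.13860725, 0.06309284]), np.float64(0.00012562233404481594))
[ 0.49015697 -0.27574159  0.015     ]
```

View pics/crop1.png

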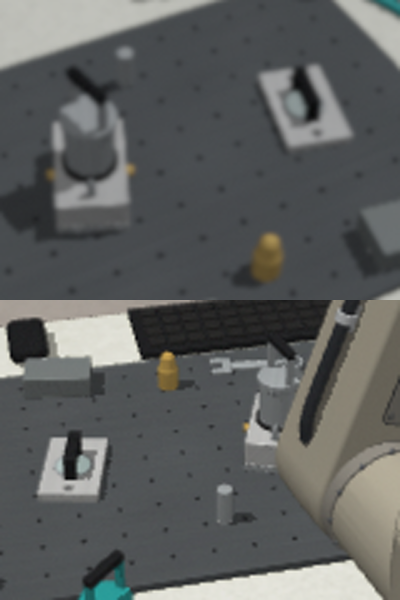

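The crops show the handle bar from about (298,208) to (312,219) in the scene view and (348,175) to (359,183) in the side view. Its direction isn't aligned with the cell.

```bash
cat >> h.py <<'E'
def go(P,ang=None,st=None):
    "tool-frame shift (mm) and roll (deg) needed to reach TCP P with tool-x heading = ang (mod 180)"
    st=st or env.get_state(); q=st["orientation"]; M=R.from_quat([q[1],q[2],q[3],q[0]]).as_matrix()
    h=np.degrees(np.arctan2(M[1,0],M[0,0])); d=M.T@(np.array(P)-st["tcp_pos"])*1000
    roll=None if ang is None else -(((ang-h)+90)%180-90)
    print("shift",d.round(1),"roll",roll,"heading",h.round(1),"tcp",st["tcp_pos"].round(4),"tilt",np.degrees(np.arccos(-M[2,2])).round(2),"t",st["clock"])
E
python3 - <<'E'
from h import *
S,D=cam("scene"),cam("side")
for a,b in(((298,208),(348,175.2)),((311.6,219.2),(358.8,183.2))):
    print(tri(S,a,D,b),plane(S,*a,.171),plane(D,*b,.171))
for p in((298,208),(311.6,219.2)): print(p,plane(S,*p,.171)[:2])
# base top corners scene approx, plate corners
k=lambda x,y:(270+x/2.5,180+y/2.5)
P=[plane(S,*k(*p),.024)[:2].round(3) for p in((259,72),(321,65),(352,138),(287,148))]
print(P, [tri(S,k(302,95),D,(240+72/2.5,160+155/2.5))])
Q=[plane(S,*k(*p),.057)[:2].round(3) for p in((53,205),(130,203),(50,174),(130,169))]; print(Q)
go([.49,.03,.30])
E
```

```text
(array([0.51709144, 0.02372082, 0.18564006]), np.float64(0.02922505151609947)) [0.49928721 0.01468204 0.171     ] [0.54595649 0.03091174 0.171     ]
(array([0.52830438, 0.01853636, 0.15230942]), np.float64(0.037520334092763584)) [0.55023705 0.02964603 0.171     ] [0.49194695 0.01007675 0.171     ]
(298, 208) [0.49928721 0.01468204]
(311.6, 219.2) [0.55023705 0.02964603]
[array([0.46 , 0.274]), array([0.482, 0.35 ]), array([0.6  , 0.315]), array([0.58, 0.24])] [(array([0.52732291, 0.29449482, 0.03842156]), np.float64(0.005513254013345068))]
[array([ 0.566, -0.038]), array([0.598, 0.035]), array([ 0.526, -0.025]), array([0.556, 0.054])]
shift [ 472.5 -441.6  -68.7] roll None heading 19.2 tcp [ 0.1894 -0.5425  0.2306] tilt 0.08 t 0.15
```

>>> servo_tool([
  {"grip":0,"x":15,"y":-13,"z":-35,"roll":0},
  {"grip":0,"x":15,"y":-13,"z":-35,"roll":0},
  {"grip":0,"x":31,"y":-26,"z":0,"roll":0},
  {"grip":0,"x":31,"y":-26,"z":0,"roll":0},
  {"grip":0,"x":31,"y":-26,"z":0,"roll":0},
])

```text
clock: 0.57
tcp_pos: [0.2718, -0.4033, 0.3017]
orientation: [0.001, 0.986, 0.166, 0.0]
wrist_force: [0.3, -0.2, 0.4]
finger_gap: 0.0854
grip_force: 0.0
```

>>> servo_tool([
  {"grip":0,"x":31,"y":-26,"z":0,"roll":0},
  {"grip":0,"x":31,"y":-26,"z":0,"roll":0},
  {"grip":0,"x":31,"y":-26,"z":0,"roll":0},
  {"grip":0,"x":31,"y":-26,"z":0,"roll":0},
  {"grip":0,"x":31,"y":-26,"z":0,"roll":0},
])

```text
clock: 0.98
tcp_pos: [0.3752, -0.2285, 0.3012]
orientation: [0.0, 0.986, 0.167, 0.0]
wrist_force: [1.1, -0.5, -0.1]
finger_gap: 0.0854
grip_force: 0.0
```

>>> servo_tool([
  {"grip":0,"x":31,"y":-26,"z":0,"roll":0},
  {"grip":0,"x":31,"y":-26,"z":0,"roll":0},
  {"grip":0,"x":31,"y":-26,"z":0,"roll":0},
  {"grip":0,"x":31,"y":-26,"z":0,"roll":0},
  {"grip":0,"x":25,"y":-20,"z":0,"roll":0},
])

```text
clock: 1.4
tcp_pos: [0.4753, -0.0615, 0.3012]
orientation: [-0.0, 0.986, 0.168, 0.0]
wrist_force: [-0.4, -1.1, -0.4]
finger_gap: 0.0852
grip_force: 0.0
```

```bash
python3 - <<'E'
from h import *
st,im=snap("wrist","w1.png"); st["tcp_pos"].dump("w1_tcp.npy"); np.save("w1_q.npy",st["orientation"])
go([.5215,.022,.30],19,st); print(st["wrist_force"])
E
```

```text
shift [ 71.2 -63.5   1.2] roll 0.32202942945919233 heading 19.3 tcp [ 0.4753 -0.0615  0.3012] tilt 0.02 t 1.4
[-0.42805198 -1.14910327 -0.42935332]
```

View pics/w1.png

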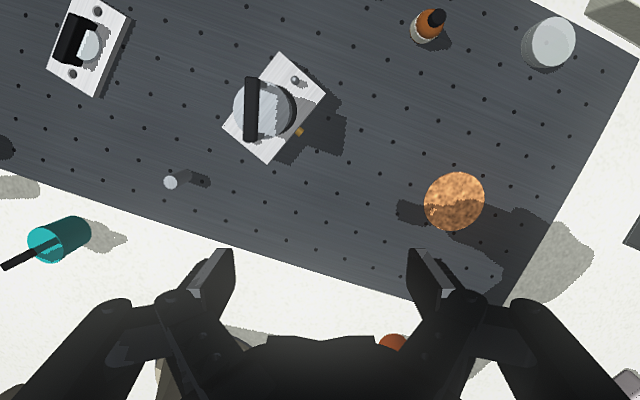

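The wrist view shows the canister's handle bar vertical at about (251,109), and the base top with corners near (282,51), (326,94), (270,163), (222,126). One dowel is at (294,79), the mat at (455,201), and the plate at (88,47) with holes at (97,12) and (72,73).

```bash
python3 - <<'E'
from h import *
I=cv2.imread("pics/w1.png"); st=dict(tcp_pos=np.load("w1_tcp.npy",allow_pickle=True),orientation=np.load("w1_q.npy")); W=cam("wrist",st); S=cam("scene"); D=cam("side")
g=I.max(2)
def comp(m,x,y,pad):
    k=np.zeros_like(m); k[max(0,y-pad):y+pad,max(0,x-pad):x+pad]=255; m=m&k
    n,l,s,c=cv2.connectedComponentsWithStats(m); i=1+np.argmax(s[1:,4]); return (l==i).astype(np.uint8),c[i],s[i]
for nm,x,y,z in(("handle",251,109,.177),("topbar",72,40,.058)):
    m,c,s=comp((g<36).astype(np.uint8)*255,x,y,45); r=cv2.minAreaRect(cv2.findNonZero(m)); b=cv2.boxPoints(r)
    print(nm,c,r,[plane(W,*p,z).round(4)[:2] for p in b], plane(W,*c,z))
h=cv2.cvtColor(I,cv2.COLOR_BGR2HSV)
m,c,s=comp(cv2.inRange(h,(5,60,60),(22,220,255)),455,201,45); e=cv2.fitEllipse(max(cv2.findContours(m,0,1)[0],key=len))
print("mat",e,plane(W,*e[0],.015),tri(W,e[0],S,(196.5,282.1)),tri(W,e[0],D,(438,213.2)))
print("handle tri",tri(W,(251,109),S,(304.8,213.6)),tri(W,(251,109),D,(353.4,179.2)))
for p in((282,51),(326,94),(270,163),(222,126)): print("base",plane(W,*p,.057).round(4))
print("dowel",plane(W,294,79,.08))
for p in((97,12),(72,73)): print("hole",plane(W,*p,.024).round(4))
E
```

```text
handle [257.14492754 110.8115942 ] ((257.23870849609375, 109.5103759765625), (1.5637400150299072, 49.040626525878906), 2.4895527362823486) [array([0.5065, 0.01  ]), array([0.547 , 0.0198]), array([0.5474, 0.0185]), array([0.5069, 0.0087])] [0.52621705 0.01409856 0.177     ]
topbar [72.04074402 39.60584588] ((74.24266052246094, 40.38526153564453), (31.037811279296875, 49.93464660644531), 21.540977478027344) [array([0.4985, 0.3101]), array([0.5597, 0.294 ]), array([0.5573, 0.2548]), array([0.4962, 0.2693])] [0.528507   0.28462568 0.058     ]
mat ((453.8158874511719, 200.89695739746094), (55.690711975097656, 63.37083435058594), 51.914955139160156) [ 0.48865926 -0.27591861  0.015     ] (array([ 0.48837394, -0.27707163,  0.01301825]), np.float64(0.00011990801467281355)) (array([ 0.48856681, -0.27603872,  0.01354935]), np.float64(0.001197663114210127))
handle tri (array([0.52568453, 0.02144288, 0.17157077]), np.float64(0.0012029658702968197)) (array([0.52476938, 0.02017578, 0.16769805]), np.float64(0.003181301401117359))
base [0.5962 0.0292 0.057 ]
base [ 0.5666 -0.0379  0.057 ]
base [0.46   0.0031 0.057 ]
base [0.4858 0.0758 0.057 ]
dowel [0.56865238 0.00277696 0.08      ]
hole [0.5714 0.2843 0.024 ]
hole [0.484  0.3066 0.024 ]
```

>>> servo_tool([
  {"grip":0,"x":25,"y":-20,"z":10,"roll":1},
  {"grip":0,"x":25,"y":-20,"z":20,"roll":1},
  {"grip":0,"x":24,"y":-21,"z":20,"roll":1},
  {"grip":0,"x":0,"y":0,"z":10,"roll":1},
  {"grip":0,"x":0,"y":0,"z":0,"roll":0},
])

```text
clock: 1.87
tcp_pos: [0.5245, 0.0184, 0.238]
orientation: [-0.001, 0.991, 0.134, -0.003]
wrist_force: [0.2, 0.2, -0.1]
finger_gap: 0.0851
grip_force: 0.0
```

```bash
python3 - <<'E'
from h import *
st,im=snap("wrist","w2.png"); np.savez("w2.npz",tcp_pos=st["tcp_pos"],orientation=st["orientation"])
go([.525,.0205,.16],15,st); W=cam("wrist",st); print(proj(W,[.525,.0205,.177]))
E
```

```text
shift [ 1.5 -1.8 78. ] roll 0.3861645015735604 heading 15.4 tcp [0.5245 0.0184 0.238 ] tilt 0.34 t 1.8667
[316.52765924 211.71022757]
```

View pics/w2.png

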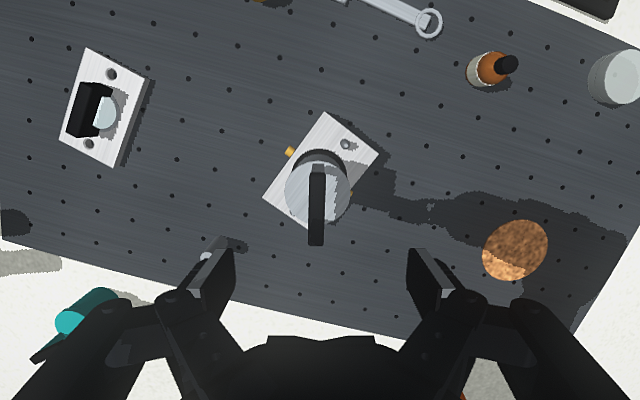

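The close view shows the handle bar's top from (316,165) to (316,246), which matches the estimate within about 3 mm.

```bash
python3 - <<'E'
from h import *
st=dict(np.load("w2.npz")); W=cam("wrist",st)
a,b=[plane(W,*p,.177) for p in((316,166),(316.5,245))]; print(a,b,np.linalg.norm(a-b),np.degrees(np.arctan2(*(a-b)[1::-1])))
print(tri(W,(316,206),cam("scene"),(304.8,213.6)))
st=st|{"clock":0}; go([.525,.0205,.153],15,st)
m=(a+b)/2; go([m[0],m[1],.153],15,st)
print("mat",plane(W,515,250,.015)); print("dowel",plane(W,350,143,.08))
E
```

```text
[0.55756902 0.02971455 0.177     ] [0.49914671 0.01351611 0.177     ] 0.06062636607779245 15.496815228080205
(array([0.52787514, 0.02153109, 0.17366634]), np.float64(0.0006371618741250668))
shift [ 1.6 -1.8 85. ] roll 0.3861645015735604 heading 15.4 tcp [0.5245 0.0184 0.238 ] tilt 0.34 t 0
shift [ 5.1 -1.9 85. ] roll 0.3861645015735604 heading 15.4 tcp [0.5245 0.0184 0.238 ] tilt 0.34 t 0
mat [ 0.48854209 -0.27641181  0.015     ]
dowel [ 5.71946358e-01 -3.99192084e-04  8.00000000e-02]
```

>>> servo_tool([
  {"grip":0,"x":4,"y":-2,"z":25},
  {"grip":0,"z":30},
  {"grip":0,"z":20},
  {"grip":0,"z":10},
  {"grip":0},
])

```text
invalid input at $.increments[0]: expected keys grip, x, y, z, roll
```

>>> servo_tool([
  {"grip":0.5},
  {"grip":0.7},
  {"grip":0.9},
  {"grip":1},
  {"grip":1},
], grip_force=40)

```text
invalid input at $.increments[0]: expected keys grip, x, y, z, roll
```

>>> servo_tool([
  {"grip":1},
  {"grip":1},
  {"grip":1},
  {"grip":1},
  {"grip":1},
], grip_force=60)

```text
invalid input at $.increments[0]: expected keys grip, x, y, z, roll
```

All five keys are needed in every row. Nothing moved, so I'll resend the calls.

>>> servo_tool([
  {"grip":0,"x":4,"y":-2,"z":25,"roll":0},
  {"grip":0,"x":0,"y":0,"z":30,"roll":0},
  {"grip":0,"x":0,"y":0,"z":20,"roll":0},
  {"grip":0,"x":0,"y":0,"z":10,"roll":0},
  {"grip":0,"x":0,"y":0,"z":0,"roll":0},
])

```text
clock: 2.33
tcp_pos: [0.5277, 0.0189, 0.1551]
orientation: [-0.0, 0.991, 0.132, -0.002]
wrist_force: [-0.2, 0.5, 0.0]
finger_gap: 0.0847
grip_force: 0.0
```

>>> servo_tool([
  {"grip":0.5,"x":0,"y":0,"z":0,"roll":0},
  {"grip":0.7,"x":0,"y":0,"z":0,"roll":0},
  {"grip":0.9,"x":0,"y":0,"z":0,"roll":0},
  {"grip":1,"x":0,"y":0,"z":0,"roll":0},
  {"grip":1,"x":0,"y":0,"z":0,"roll":0},
], grip_force=50)

```text
clock: 2.75
tcp_pos: [0.5298, 0.0198, 0.1573]
orientation: [0.0, 0.991, 0.133, 0.001]
wrist_force: [-0.5, 0.0, -0.8]
finger_gap: 0.0254
grip_force: 0.0
```

>>> servo_tool([
  {"grip":1,"x":0,"y":0,"z":0,"roll":0},
  {"grip":1,"x":0,"y":0,"z":0,"roll":0},
  {"grip":1,"x":0,"y":0,"z":0,"roll":0},
  {"grip":1,"x":0,"y":0,"z":0,"roll":0},
  {"grip":1,"x":0,"y":0,"z":0,"roll":0},
])

```text
clock: 3.17
tcp_pos: [0.5293, 0.0202, 0.1565]
orientation: [-0.0, 0.991, 0.133, 0.0]
wrist_force: [0.1, 1.5, 2.4]
finger_gap: 0.0105
grip_force: 52.1
```

>>> servo_tool([
  {"grip":1,"x":0,"y":0,"z":-5,"roll":0},
  {"grip":1,"x":0,"y":0,"z":-10,"roll":0},
  {"grip":1,"x":0,"y":0,"z":-15,"roll":0},
  {"grip":1,"x":0,"y":0,"z":-15,"roll":0},
  {"grip":1,"x":0,"y":0,"z":-5,"roll":0},
], grip_force=70)

```text
clock: 3.58
tcp_pos: [0.53, 0.0194, 0.2085]
orientation: [0.001, 0.991, 0.132, 0.001]
wrist_force: [0.0, -0.2, -3.0]
finger_gap: 0.0104
grip_force: 71.4
```

>>> servo_tool([
  {"grip":1,"x":-4,"y":9,"z":0,"roll":0},
  {"grip":1,"x":-8,"y":18,"z":0,"roll":0},
  {"grip":1,"x":-10,"y":25,"z":0,"roll":0},
  {"grip":1,"x":-11,"y":27,"z":0,"roll":0},
  {"grip":1,"x":-11,"y":27,"z":0,"roll":0},
])

```text
clock: 4.0
tcp_pos: [0.5135, -0.0954, 0.2053]
orientation: [0.0, 0.991, 0.133, -0.001]
wrist_force: [0.7, -0.1, -2.8]
finger_gap: 0.0101
grip_force: 71.3
```

>>> servo_tool([
  {"grip":1,"x":-12,"y":27,"z":0,"roll":0},
  {"grip":1,"x":-12,"y":27,"z":0,"roll":0},
  {"grip":1,"x":-12,"y":27,"z":0,"roll":0},
  {"grip":1,"x":-12,"y":27,"z":0,"roll":0},
  {"grip":1,"x":-11,"y":26,"z":0,"roll":0},
])

```text
clock: 4.42
tcp_pos: [0.4914, -0.2407, 0.2052]
orientation: [-0.0, 0.991, 0.132, -0.001]
wrist_force: [-0.2, -0.5, -3.4]
finger_gap: 0.0103
grip_force: 71.3
```

>>> servo_tool([
  {"grip":1,"x":-9,"y":22,"z":0,"roll":0},
  {"grip":1,"x":-5,"y":14,"z":0,"roll":0},
  {"grip":1,"x":0,"y":0,"z":0,"roll":0},
  {"grip":1,"x":0,"y":0,"z":0,"roll":0},
  {"grip":1,"x":0,"y":0,"z":0,"roll":0},
])

```text
clock: 4.83
tcp_pos: [0.4884, -0.2764, 0.2057]
orientation: [-0.001, 0.991, 0.133, -0.0]
wrist_force: [-0.1, 0.3, -3.9]
finger_gap: 0.0103
grip_force: 71.3
```

```bash
python3 - <<'E'
from h import *
a=snap("scene","s2.png")[1]; b=snap("side","d2.png")[1]; go([.4885,-.2765,.14])
w=snap("wrist","w3.png")[1]
st=env.get_state();S=cam("scene");D=cam("side")
u,v=proj(S,[.4885,-.2765,.12]).astype(int); p,q=proj(D,[.4885,-.2765,.12]).astype(int); print(u,v,p,q)
A=[cv2.resize(i[max(0,y-60):max(0,y-60)+130,x-60:x+70],(390,390),interpolation=2)[:,:,::-1] for i,x,y in((a,u,v),(b,p,q))]
cv2.imwrite("pics/c2.png",np.hstack(A))
E
```

```text
shift [-0.4  0.4 66.1] roll None heading 15.3 tcp [ 0.4888 -0.276   0.2061] tilt 0.05 t 4.9333
186 256 442 186
```

View pics/c2.png

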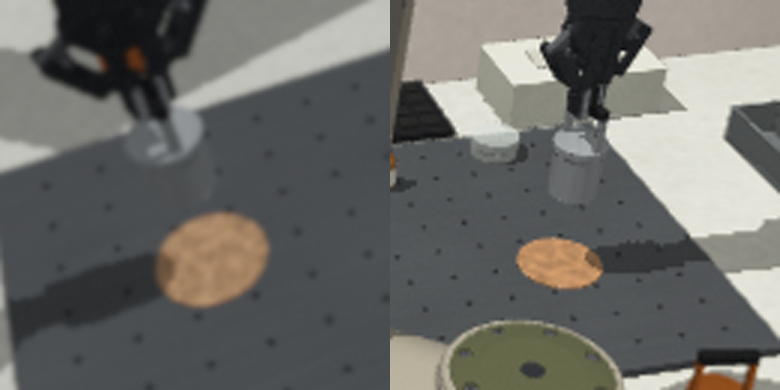

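The canister hangs over the mat, with its lid at about (168,135) and its bottom at about (184,190) in the left crop. I'll check that it hangs plumb before lowering it.

```bash
python3 - <<'E'
from h import *
for n,o in(("scene",(126,196)),("side",(382-130,126))):
    C=cam(n)
    for z in(.178,.112): print(n,z,(proj(C,[.4885,-.2765,z])-o)*3, "(side crop has +0 offset)" )
E
```

```text
scene 0.178 [164.18361423 133.35451611] (side crop has +0 offset)
scene 0.112 [184.67821153 186.88888778] (side crop has +0 offset)
side 0.178 [579.65964711 136.9451615 ] (side crop has +0 offset)
side 0.112 [571.00213335 188.69980234] (side crop has +0 offset)
```

It is plumb to within a pixel or two, so I'll lower it.

>>> servo_tool([
  {"grip":1,"x":0,"y":0,"z":15,"roll":0},
  {"grip":1,"x":0,"y":0,"z":25,"roll":0},
  {"grip":1,"x":0,"y":0,"z":25,"roll":0},
  {"grip":1,"x":0,"y":0,"z":15,"roll":0},
  {"grip":1,"x":0,"y":0,"z":10,"roll":0},
])

```text
clock: 5.4
tcp_pos: [0.488, -0.2754, 0.1143]
orientation: [-0.001, 0.991, 0.133, -0.001]
wrist_force: [-0.8, -0.2, -4.0]
finger_gap: 0.0103
grip_force: 71.3
```

>>> servo_tool([
  {"grip":1,"x":0,"y":0,"z":1,"roll":0},
  {"grip":1,"x":0,"y":0,"z":1,"roll":0},
  {"grip":1,"x":0,"y":0,"z":1,"roll":0},
  {"grip":1,"x":0,"y":0,"z":0,"roll":0},
  {"grip":1,"x":0,"y":0,"z":0,"roll":0},
])

```text
clock: 5.82
tcp_pos: [0.4895, -0.2776, 0.1144]
orientation: [0.001, 0.991, 0.133, 0.001]
wrist_force: [0.2, -0.2, -2.6]
finger_gap: 0.0105
grip_force: 71.3
```

>>> servo_tool([
  {"grip":1,"x":0,"y":0,"z":1,"roll":0},
  {"grip":1,"x":0,"y":0,"z":1,"roll":0},
  {"grip":1,"x":0,"y":0,"z":1,"roll":0},
  {"grip":1,"x":0,"y":0,"z":0,"roll":0},
  {"grip":1,"x":0,"y":0,"z":0,"roll":0},
])

```text
clock: 6.23
tcp_pos: [0.4887, -0.2772, 0.1102]
orientation: [-0.0, 0.991, 0.133, -0.0]
wrist_force: [0.0, 0.6, -3.1]
finger_gap: 0.0105
grip_force: 71.3
```

>>> servo_tool([
  {"grip":1,"x":0,"y":0,"z":1,"roll":0},
  {"grip":1,"x":0,"y":0,"z":0.5,"roll":0},
  {"grip":1,"x":0,"y":0,"z":0,"roll":0},
])

```text
clock: 6.48
tcp_pos: [0.489, -0.2772, 0.109]
orientation: [0.0, 0.991, 0.133, 0.0]
wrist_force: [-1.1, 0.7, -1.2]
finger_gap: 0.0104
grip_force: 71.5
```

>>> servo_tool([
  {"grip":1,"x":0,"y":0,"z":0.5,"roll":0},
  {"grip":1,"x":0,"y":0,"z":0.5,"roll":0},
  {"grip":1,"x":0,"y":0,"z":0,"roll":0},
])

```text
clock: 6.73
tcp_pos: [0.4892, -0.2773, 0.1089]
orientation: [0.0, 0.991, 0.133, 0.001]
wrist_force: [-2.1, 1.6, 5.7]
finger_gap: 0.0103
grip_force: 72.4
```

Contact at 0.109 as expected. I'll release and back off.

>>> servo_tool([
  {"grip":0.9,"x":0,"y":0,"z":0,"roll":0},
  {"grip":0.7,"x":0,"y":0,"z":0,"roll":0},
  {"grip":0.4,"x":0,"y":0,"z":0,"roll":0},
  {"grip":0.1,"x":0,"y":0,"z":0,"roll":0},
  {"grip":0,"x":0,"y":0,"z":0,"roll":0},
])

```text
clock: 7.15
tcp_pos: [0.4889, -0.2773, 0.1078]
orientation: [0.0, 0.991, 0.133, 0.0]
wrist_force: [-0.0, 0.4, 1.3]
finger_gap: 0.0585
grip_force: 0.0
```

>>> servo_tool([
  {"grip":0,"x":0,"y":0,"z":-10,"roll":0},
  {"grip":0,"x":0,"y":0,"z":-30,"roll":0},
  {"grip":0,"x":0,"y":0,"z":-40,"roll":0},
  {"grip":0,"x":0,"y":0,"z":-40,"roll":0},
  {"grip":0,"x":0,"y":-30,"z":-20,"roll":5},
])

```text
clock: 7.57
tcp_pos: [0.4836, -0.2527, 0.2531]
orientation: [0.004, 0.996, 0.087, 0.003]
wrist_force: [1.3, 0.3, 1.1]
finger_gap: 0.0855
grip_force: 0.0
```

```bash
python3 - <<'E'
from h import *
go([.50,.17,.26],-14.5)
a=snap("scene","s3.png")[1]; b=snap("side","d3.png")[1]
cv2.imwrite("pics/c3.png",np.hstack([cv2.resize(i[y-60:y+70,x-60:x+70],(390,390),interpolation=2)[:,:,::-1] for i,x,y in((a,186,266),(b,442,190))]))
E
```

```text
shift [  89.6 -413.4   -9.6] roll 24.510591607828957 heading 10.0 tcp [ 0.4836 -0.2527  0.2531] tilt 0.54 t 7.5667
```

View pics/c3.png

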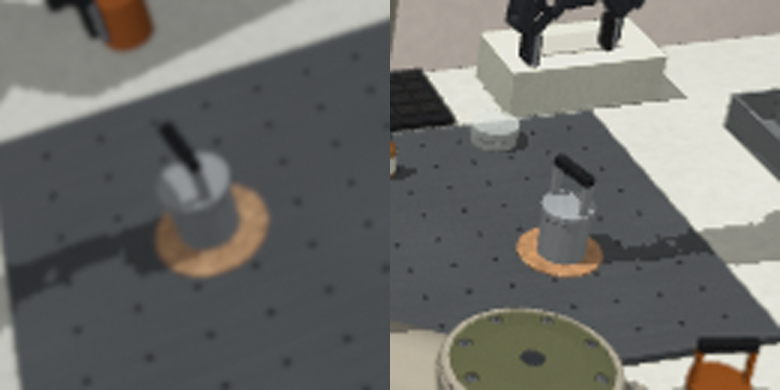

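The canister stands upright in the middle of the mat. Next I'll go between the cell and the plate for a look that covers both.

>>> servo_tool([
  {"grip":0,"x":8,"y":-39,"z":0,"roll":0},
  {"grip":0,"x":9,"y":-39,"z":0,"roll":0},
  {"grip":0,"x":9,"y":-39,"z":0,"roll":0},
  {"grip":0,"x":9,"y":-39,"z":0,"roll":0},
  {"grip":0,"x":9,"y":-39,"z":0,"roll":0},
])

```text
clock: 8.08
tcp_pos: [0.4891, -0.047, 0.2475]
orientation: [0.0, 0.996, 0.089, -0.0]
wrist_force: [0.9, -0.1, 1.3]
finger_gap: 0.085
grip_force: 0.0
```

>>> servo_tool([
  {"grip":0,"x":8,"y":-39,"z":0,"roll":0},
  {"grip":0,"x":9,"y":-39,"z":0,"roll":0},
  {"grip":0,"x":9,"y":-39,"z":0,"roll":0},
  {"grip":0,"x":9,"y":-39,"z":0,"roll":0},
  {"grip":0,"x":9,"y":-39,"z":0,"roll":0},
])

```text
clock: 8.5
tcp_pos: [0.4978, 0.153, 0.2475]
orientation: [0.0, 0.996, 0.09, -0.0]
wrist_force: [0.1, -0.9, -0.7]
finger_gap: 0.0853
grip_force: 0.0
```

>>> servo_tool([
  {"grip":0,"x":0,"y":0,"z":0,"roll":6},
  {"grip":0,"x":0,"y":0,"z":0,"roll":6},
  {"grip":0,"x":0,"y":0,"z":0,"roll":6},
  {"grip":0,"x":0,"y":0,"z":0,"roll":6},
  {"grip":0,"x":0,"y":0,"z":0,"roll":0},
])

```text
clock: 8.92
tcp_pos: [0.4968, 0.0493, 0.2471]
orientation: [-0.038, 0.998, -0.053, -0.005]
wrist_force: [-0.6, -0.5, -0.6]
finger_gap: 0.0857
grip_force: 0.0
```

```bash
python3 - <<'E'
from h import *
st,im=snap("wrist","w4.png"); np.savez("w4.npz",tcp_pos=st["tcp_pos"],orientation=st["orientation"]); go([.5277,.2955,.2],-14.3,st)
E
```

```text
shift [   5.2 -243.8   65.8] roll 8.19371958254007 heading -6.1 tcp [0.4968 0.0493 0.2471] tilt 4.43 t 8.9167
```

View pics/w4.png

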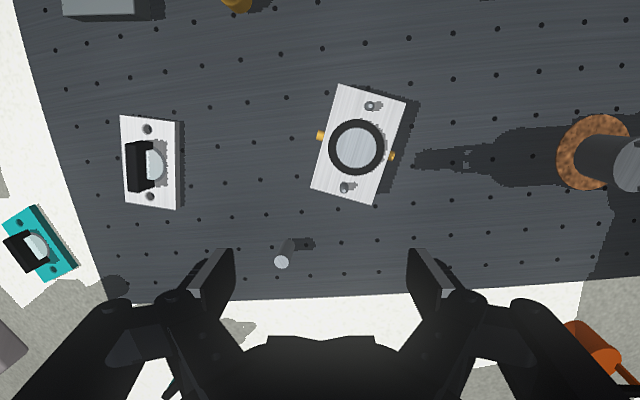

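The wrist view shows the base at about (357,145) with its seal at (356,147), dowels at (372,105) and (346,187), the plate at (150,163) with holes at (147,129) and (150,196), and the post at (281,262). But the tool drifted sideways and tilted during the roll, so I'll check the joints.

```bash
python3 - <<'E'
from h import *
s=env.get_state(); print(s["joint_pos"].round(3),s["qvel"].round(3),s["tcp_pos"],s["orientation"],s["tau"].round(1),s["wrist_force"],s["ft_torque"])
E
```

```text
[-0.106  0.166 -0.109  1.31   0.077  3.14 ] [ 0.048  0.001  0.006 -0.001  0.012  0.003] [0.49688247 0.05076934 0.24729355] [-0.03875638  0.99787047 -0.05225618 -0.00466534] [ -1.  -39.4  29.7   0.1   0.1   0. ] [-0.23906585  0.03223404 -0.37158826] [-0.06507914 -0.04857455  0.00810548]
```

>>> servo_tool([
  {"grip":0,"x":0,"y":0,"z":0,"roll":0},
])

```text
clock: 9.05
tcp_pos: [0.497, 0.0524, 0.2475]
orientation: [-0.039, 0.998, -0.051, -0.004]
wrist_force: [0.1, 0.1, 0.1]
finger_gap: 0.0856
grip_force: 0.0
```

```bash
python3 - <<'E'
from h import *
s=env.get_state(); print(s["joint_pos"].round(3),s["qvel"].round(3),s["tcp_pos"],s["orientation"])
E
```

```text
[-0.103  0.166 -0.109  1.31   0.077  3.14 ] [0.028 0.    0.004 0.002 0.001 0.003] [0.4969784  0.05239318 0.24749538] [-0.03897336  0.99793418 -0.05087629 -0.00447726]
```

Joint 6 is at its limit, so the grasp must be made half a turn the other way, with heading near 166°. The picture is still valid, so I'll measure from it.

```bash
python3 - <<'E'
from h import *
I=cv2.imread("pics/w4.png"); W=cam("wrist",dict(np.load("w4.npz")))
g=cv2.cvtColor(I,cv2.COLOR_BGR2GRAY); hd=lambda a,b:np.degrees(np.arctan2(*(a-b)[1::-1]))
def quad(x0,x1,y0,y1,z,nm,t=140):
    m=np.zeros_like(g); m[y0:y1,x0:x1]=(g[y0:y1,x0:x1]>t)*255; c=max(cv2.findContours(m,0,1)[0],key=cv2.contourArea)
    q=cv2.approxPolyDP(cv2.convexHull(c),5,True)[:,0]; P=np.array([plane(W,*p,z)[:2] for p in q]); print(nm,q.tolist(),P.round(4).tolist(),"c",P.mean(0))
    for i in range(len(P)): a,b=P[i],P[(i+1)%len(P)]; print("  ",np.linalg.norm(a-b).round(4),hd(a,b).round(1)%180)
quad(300,415,70,220,.057,"base"); quad(100,190,100,220,.024,"plate")
m=np.zeros_like(g); m[112:182,320:392]=(g[112:182,320:392]<60)*255
c=max(cv2.findContours(m,0,1)[0],key=cv2.contourArea); e=cv2.fitEllipse(cv2.convexHull(c)); print("gasket",e,plane(W,*e[0],.062))
for p in((147,129),(150,196)): print("hole",plane(W,*p,.024))
z=lambda x,y,w,h:cv2.resize(I[y:y+h,x:x+w],(390,480),interpolation=2)
cv2.imwrite("pics/c4.png",np.hstack([z(300,70,117,144),z(95,95,117,144)]))
E
```

```text
base [[405, 103], [371, 204], [310, 187], [317, 133], [339, 83]] [[0.5677, -0.0358], [0.4578, 0.0068], [0.4846, 0.0763], [0.5456, 0.0612], [0.5952, 0.0322]] c [0.53016843 0.02813586]
   0.1178 158.8
   0.0745 68.9
   0.0628 166.1
   0.0574 149.6
   0.0733 68.0
plate [[119, 115], [174, 122], [175, 209], [125, 201]] [[0.5947, 0.3188], [0.5767, 0.2445], [0.4615, 0.2731], [0.4793, 0.3463]] c [0.52804531 0.29569187]
   0.0764 76.4
   0.1186 166.1
   0.0754 76.3
   0.1186 166.6
gasket ((355.6822814941406, 146.88381958007812), (54.96726989746094, 56.04761505126953), 39.69890213012695) [0.5267784  0.01993164 0.062     ]
hole [0.57248803 0.2840648  0.024     ]
hole [0.48322264 0.30542398 0.024     ]
```

View pics/c4.png

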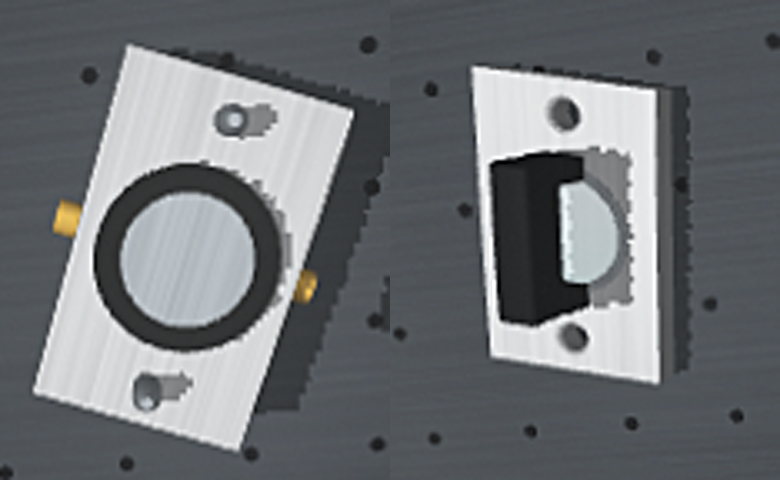

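Base: centre (0.5265, 0.020), heading 158.5°. Plate: centre (0.528, 0.295), heading 166.4°. I'll turn the wrist back first.

>>> servo_tool([
  {"grip":0,"x":0,"y":0,"z":0,"roll":-7},
  {"grip":0,"x":0,"y":0,"z":0,"roll":-7},
  {"grip":0,"x":0,"y":0,"z":0,"roll":-7},
  {"grip":0,"x":0,"y":0,"z":0,"roll":-7},
  {"grip":0,"x":0,"y":0,"z":0,"roll":-7},
])

```text
clock: 9.47
tcp_pos: [0.497, 0.0541, 0.2477]
orientation: [-0.038, 0.966, 0.256, 0.008]
wrist_force: [-0.3, -0.4, -0.5]
finger_gap: 0.0851
grip_force: 0.0
```

>>> servo_tool([
  {"grip":0,"x":0,"y":0,"z":0,"roll":-7},
  {"grip":0,"x":0,"y":0,"z":0,"roll":-7},
  {"grip":0,"x":0,"y":0,"z":0,"roll":-7},
  {"grip":0,"x":0,"y":0,"z":0,"roll":-7},
  {"grip":0,"x":0,"y":0,"z":0,"roll":-7},
])

```text
clock: 9.88
tcp_pos: [0.4969, 0.0542, 0.2477]
orientation: [-0.034, 0.844, 0.535, 0.019]
wrist_force: [0.7, 0.5, -0.5]
finger_gap: 0.0856
grip_force: 0.0
```

>>> servo_tool([
  {"grip":0,"x":0,"y":0,"z":0,"roll":-7},
  {"grip":0,"x":0,"y":0,"z":0,"roll":-7},
  {"grip":0,"x":0,"y":0,"z":0,"roll":-7},
  {"grip":0,"x":0,"y":0,"z":0,"roll":-7},
  {"grip":0,"x":0,"y":0,"z":0,"roll":-7},
])

```text
clock: 10.3
tcp_pos: [0.497, 0.0542, 0.2477]
orientation: [-0.027, 0.644, 0.764, 0.028]
wrist_force: [-0.3, -0.7, -0.2]
finger_gap: 0.0854
grip_force: 0.0
```

>>> servo_tool([
  {"grip":0,"x":0,"y":0,"z":0,"roll":-7},
  {"grip":0,"x":0,"y":0,"z":0,"roll":-7},
  {"grip":0,"x":0,"y":0,"z":0,"roll":-7},
  {"grip":0,"x":0,"y":0,"z":0,"roll":-7},
  {"grip":0,"x":0,"y":0,"z":0,"roll":-7},
])

```text
clock: 10.72
tcp_pos: [0.497, 0.0541, 0.2477]
orientation: [-0.017, 0.385, 0.922, 0.035]
wrist_force: [-0.3, 0.7, -0.4]
finger_gap: 0.0854
grip_force: 0.0
```

```bash
python3 - <<'E'
from h import *
go([.528,.2955,.2],166.4); print(env.get_state()["joint_pos"].round(2))
I=cv2.imread("pics/w4.png"); W=cam("wrist",dict(np.load("w4.npz"))); V=cam("wrist",dict(tcp_pos=np.load("w1_tcp.npy",allow_pickle=True),orientation=np.load("w1_q.npy")))
print(tri(W,(147.5,128.9),V,(97,12)),tri(W,(150.2,196.4),V,(72.5,73)))
a,b=plane(W,369,106.6,.08),plane(W,344.1,186.1,.08); print(a,b,(a+b)/2,np.linalg.norm(a-b),np.degrees(np.arctan2(*(a-b)[1::-1])))
E
```

```text
shift [146.3 188.9  66.2] roll -31.60342602116816 heading 134.8 tcp [0.497  0.0541 0.2477] tilt 4.49 t 10.7167
[-0.1   0.17 -0.11  1.31  0.08  0.69]
(array([0.57180587, 0.29331689, 0.01370069]), np.float64(0.0013767852564801337)) (array([0.48461716, 0.30029261, 0.03330892]), np.float64(0.00047171125434640297))
[0.56762167 0.00647193 0.08      ] [0.48791042 0.03820444 0.08      ] [0.52776604 0.02233819 0.08      ] 0.08579531258557514 -21.70716750351648
```

Rolling past the limit left a 4.5° tilt in j5, and the move rows can't undo that directly. Pushing the same way against joint 6's other limit should lean the tool back, and the time budget allows it.

>>> servo_tool([
  {"grip":0,"x":0,"y":0,"z":0,"roll":-7.1},
  {"grip":0,"x":0,"y":0,"z":0,"roll":-7.1},
  {"grip":0,"x":0,"y":0,"z":0,"roll":-7.1},
  {"grip":0,"x":0,"y":0,"z":0,"roll":-7.1},
  {"grip":0,"x":0,"y":0,"z":0,"roll":-7.1},
])

```text
clock: 11.13
tcp_pos: [0.497, 0.0542, 0.2477]
orientation: [-0.006, 0.085, 0.996, 0.039]
wrist_force: [0.0, -0.9, -0.2]
finger_gap: 0.0856
grip_force: 0.0
```

>>> servo_tool([
  {"grip":0,"x":0,"y":0,"z":0,"roll":-7.1},
  {"grip":0,"x":0,"y":0,"z":0,"roll":-7.1},
  {"grip":0,"x":0,"y":0,"z":0,"roll":-7.1},
  {"grip":0,"x":0,"y":0,"z":0,"roll":-7.1},
  {"grip":0,"x":0,"y":0,"z":0,"roll":-7.1},
])

```text
clock: 11.55
tcp_pos: [0.497, 0.0542, 0.2477]
orientation: [0.006, -0.222, 0.974, 0.039]
wrist_force: [0.6, 0.0, -0.1]
finger_gap: 0.0856
grip_force: 0.0
```

>>> servo_tool([
  {"grip":0,"x":0,"y":0,"z":0,"roll":-7.1},
  {"grip":0,"x":0,"y":0,"z":0,"roll":-7.1},
  {"grip":0,"x":0,"y":0,"z":0,"roll":-7.1},
  {"grip":0,"x":0,"y":0,"z":0,"roll":-7.1},
  {"grip":0,"x":0,"y":0,"z":0,"roll":-7.1},
])

```text
clock: 11.97
tcp_pos: [0.497, 0.0542, 0.2477]
orientation: [0.018, -0.509, 0.86, 0.035]
wrist_force: [-0.1, 0.6, -0.1]
finger_gap: 0.0855
grip_force: 0.0
```

>>> servo_tool([
  {"grip":0,"x":0,"y":0,"z":0,"roll":-7.1},
  {"grip":0,"x":0,"y":0,"z":0,"roll":-7.1},
  {"grip":0,"x":0,"y":0,"z":0,"roll":-7.1},
  {"grip":0,"x":0,"y":0,"z":0,"roll":-7.1},
  {"grip":0,"x":0,"y":0,"z":0,"roll":-7.1},
])

```text
clock: 12.38
tcp_pos: [0.4969, 0.0542, 0.2477]
orientation: [-0.028, 0.747, -0.664, -0.028]
wrist_force: [-0.6, -0.1, -1.1]
finger_gap: 0.0853
grip_force: 0.0
```

>>> servo_tool([
  {"grip":0,"x":0,"y":0,"z":0,"roll":-7.1},
  {"grip":0,"x":0,"y":0,"z":0,"roll":-7.1},
  {"grip":0,"x":0,"y":0,"z":0,"roll":-7.1},
  {"grip":0,"x":0,"y":0,"z":0,"roll":-7.1},
  {"grip":0,"x":0,"y":0,"z":0,"roll":-7.1},
])

```text
clock: 12.8
tcp_pos: [0.497, 0.0541, 0.2477]
orientation: [-0.035, 0.914, -0.405, -0.018]
wrist_force: [0.1, 0.2, 0.1]
finger_gap: 0.0856
grip_force: 0.0
```

>>> servo_tool([
  {"grip":0,"x":0,"y":0,"z":0,"roll":-7.1},
  {"grip":0,"x":0,"y":0,"z":0,"roll":-7.1},
  {"grip":0,"x":0,"y":0,"z":0,"roll":-7.1},
  {"grip":0,"x":0,"y":0,"z":0,"roll":-7.1},
  {"grip":0,"x":0,"y":0,"z":0,"roll":-7.1},
])

```text
clock: 13.22
tcp_pos: [0.497, 0.0541, 0.2477]
orientation: [-0.039, 0.993, -0.107, -0.007]
wrist_force: [-0.3, -0.2, -0.1]
finger_gap: 0.0852
grip_force: 0.0
```

```bash
cat >> h.py <<'E'
def js():
    s=env.get_state(); q=s["orientation"]; M=R.from_quat([q[1],q[2],q[3],q[0]]).as_matrix()
    print("j",s["joint_pos"].round(3),"tcp",s["tcp_pos"].round(4),"toolz",M[:,2].round(4),"t",s["clock"])
E
python3 -c "
from h import *
js()"
```

```text
j [-0.099  0.165 -0.108  1.31   0.077 -3.027] tcp [0.497  0.0541 0.2477] toolz [-0.0048  0.0781 -0.9969] t 13.2167
```

>>> servo_tool([
  {"grip":0,"x":0,"y":0,"z":0,"roll":-7},
  {"grip":0,"x":0,"y":0,"z":0,"roll":-6},
  {"grip":0,"x":0,"y":0,"z":0,"roll":-6},
  {"grip":0,"x":0,"y":0,"z":0,"roll":0},
])

```text
clock: 13.55
tcp_pos: [0.4966, 0.1117, 0.2478]
orientation: [-0.018, 1.0, 0.021, 0.0]
wrist_force: [-0.4, 0.3, 0.3]
finger_gap: 0.0858
grip_force: 0.0
```

```bash
python3 -c "
from h import *
js()"
```

```text
j [ 0.042  0.176 -0.094  1.3    0.036 -3.141] tcp [0.4966 0.1117 0.2478] toolz [-3.000e-04  3.650e-02 -9.993e-01] t 13.55
```

It works: tilt went from 4.5° to 2.1° for 12.5° of excess. Another 11° or so should level it.

>>> servo_tool([
  {"grip":0,"x":0,"y":0,"z":0,"roll":-6},
  {"grip":0,"x":0,"y":0,"z":0,"roll":-5},
  {"grip":0,"x":0,"y":0,"z":0,"roll":0},
  {"grip":0,"x":0,"y":0,"z":0,"roll":0},
])

```text
clock: 13.88
tcp_pos: [0.4905, 0.1579, 0.2476]
orientation: [0.002, 0.997, 0.079, 0.003]
wrist_force: [-0.4, 1.0, -0.3]
finger_gap: 0.0854
grip_force: 0.0
```

```bash
python3 -c "
from h import *
js()"
```

```text
j [ 0.158  0.189 -0.077  1.3   -0.004 -3.141] tcp [0.4905 0.1579 0.2476] toolz [ 0.0055 -0.0035 -1.    ] t 13.8833
```

The tool is level again, within 0.4°. Now I'll roll positively to heading 166°, with joint 6 in mid-range.

>>> servo_tool([
  {"grip":0,"x":0,"y":0,"z":0,"roll":7},
  {"grip":0,"x":0,"y":0,"z":0,"roll":7},
  {"grip":0,"x":0,"y":0,"z":0,"roll":7},
  {"grip":0,"x":0,"y":0,"z":0,"roll":7},
  {"grip":0,"x":0,"y":0,"z":0,"roll":7},
])

```text
clock: 14.3
tcp_pos: [0.4912, 0.1554, 0.2477]
orientation: [0.001, 0.973, -0.23, 0.003]
wrist_force: [0.0, 0.0, -0.7]
finger_gap: 0.0854
grip_force: 0.0
```

>>> servo_tool([
  {"grip":0,"x":0,"y":0,"z":0,"roll":7},
  {"grip":0,"x":0,"y":0,"z":0,"roll":7},
  {"grip":0,"x":0,"y":0,"z":0,"roll":7},
  {"grip":0,"x":0,"y":0,"z":0,"roll":7},
  {"grip":0,"x":0,"y":0,"z":0,"roll":7},
])

```text
clock: 14.72
tcp_pos: [0.4912, 0.1553, 0.2477]
orientation: [0.0, 0.859, -0.512, 0.003]
wrist_force: [0.1, -0.7, -0.9]
finger_gap: 0.0857
grip_force: 0.0
```

>>> servo_tool([
  {"grip":0,"x":0,"y":0,"z":0,"roll":7},
  {"grip":0,"x":0,"y":0,"z":0,"roll":7},
  {"grip":0,"x":0,"y":0,"z":0,"roll":7},
  {"grip":0,"x":0,"y":0,"z":0,"roll":7},
  {"grip":0,"x":0,"y":0,"z":0,"roll":7},
])

```text
clock: 15.13
tcp_pos: [0.4912, 0.1553, 0.2477]
orientation: [0.001, -0.665, 0.747, -0.003]
wrist_force: [0.6, 0.2, 0.3]
finger_gap: 0.0856
grip_force: 0.0
```

>>> servo_tool([
  {"grip":0,"x":0,"y":0,"z":0,"roll":7},
  {"grip":0,"x":0,"y":0,"z":0,"roll":7},
  {"grip":0,"x":0,"y":0,"z":0,"roll":7},
  {"grip":0,"x":0,"y":0,"z":0,"roll":7},
  {"grip":0,"x":0,"y":0,"z":0,"roll":7},
])

```text
clock: 15.55
tcp_pos: [0.4912, 0.1553, 0.2477]
orientation: [0.002, -0.41, 0.912, -0.003]
wrist_force: [0.3, -0.4, -0.2]
finger_gap: 0.0854
grip_force: 0.0
```

>>> servo_tool([
  {"grip":0,"x":0,"y":0,"z":0,"roll":7},
  {"grip":0,"x":0,"y":0,"z":0,"roll":7},
  {"grip":0,"x":0,"y":0,"z":0,"roll":7},
  {"grip":0,"x":0,"y":0,"z":0,"roll":7},
  {"grip":0,"x":0,"y":0,"z":0,"roll":7},
])

```text
clock: 15.97
tcp_pos: [0.4912, 0.1553, 0.2477]
orientation: [0.003, -0.116, 0.993, -0.002]
wrist_force: [-0.7, -0.7, 0.5]
finger_gap: 0.0853
grip_force: 0.0
```

>>> servo_tool([
  {"grip":0,"x":0,"y":0,"z":0,"roll":7},
  {"grip":0,"x":0,"y":0,"z":0,"roll":7},
  {"grip":0,"x":0,"y":0,"z":0,"roll":7},
  {"grip":0,"x":0,"y":0,"z":0,"roll":7},
])

```text
clock: 16.3
tcp_pos: [0.4912, 0.1553, 0.2477]
orientation: [0.003, 0.127, 0.992, -0.001]
wrist_force: [0.9, 0.0, -0.3]
finger_gap: 0.0854
grip_force: 0.0
```

```bash
python3 -c "
from h import *
js(); st,im=snap('wrist','w5.png'); np.savez('w5.npz',tcp_pos=st['tcp_pos'],orientation=st['orientation']); go([.528,.295,.15],166.4,st)
W=cam('wrist',st); print([proj(W,p).round(0) for p in ((.528,.295,.058),(.5265,.02,.057),(.5715,.284,.024),(.4838,.306,.024))])"
```

```text
j [ 0.153  0.189 -0.078  1.3   -0.004  0.408] tcp [0.4912 0.1553 0.2477] toolz [ 0.0055 -0.0036 -1.    ] t 16.3
shift [  0.3 144.7  97.4] roll -1.0275841851400003 heading 165.4 tcp [0.4912 0.1553 0.2477] tilt 0.38 t 16.3
[array([446., 177.]), array([223., 230.]), array([432., 204.]), array([439., 135.])]
```

>>> servo_tool([
  {"grip":0,"x":0,"y":36,"z":0,"roll":-1},
  {"grip":0,"x":0,"y":36,"z":15,"roll":0},
  {"grip":0,"x":0,"y":36,"z":20,"roll":0},
  {"grip":0,"x":0,"y":36,"z":20,"roll":0},
  {"grip":0,"x":0,"y":0,"z":0,"roll":0},
])

```text
clock: 16.77
tcp_pos: [0.5242, 0.2997, 0.1871]
orientation: [0.0, 0.112, 0.994, -0.002]
wrist_force: [0.3, -0.1, -0.1]
finger_gap: 0.0857
grip_force: 0.0
```

```bash
cat > q.py <<'E'
from h import *
def corners(W,I,P0,z,t=140):
    "bright plate/base outline near predicted outline P0(center,heading) at height z -> centre, heading"
    g=cv2.cvtColor(I,cv2.COLOR_BGR2GRAY); x,y,h=P0; c,s=np.cos(np.radians(h)),np.sin(np.radians(h))
    pr=np.array([proj(W,[x+c*a-s*b,y+s*a+c*b,z]) for a,b in((.07,.048),(.07,-.048),(-.07,-.048),(-.07,.048))]).astype(np.int32)
    k=np.zeros_like(g); cv2.fillPoly(k,[pr],255); m=((g>t)*255).astype(np.uint8)&k
    q=cv2.convexHull(np.vstack([c for c in cv2.findContours(m,0,1)[0] if cv2.contourArea(c)>30]))[:,0]
    P=np.array([plane(W,*p,z)[:2] for p in q]).astype(np.float32); r=cv2.minAreaRect(P*1000); return r,pr.tolist()
E
python3 - <<'E'
from q import *
st,im=snap('wrist','w6.png'); np.savez('w6.npz',tcp_pos=st['tcp_pos'],orientation=st['orientation']); js()
I=cv2.imread('pics/w6.png'); W=cam('wrist',st); go([.528,.295,.032],166.4,st)
print("plate w6",corners(W,I,(.528,.295,166.4),.024))
W5=cam('wrist',dict(np.load('w5.npz'))); I5=cv2.imread('pics/w5.png')
print("plate w5",corners(W5,I5,(.528,.295,166.4),.024)); print("base w5",corners(W5,I5,(.5265,.02,158.5),.057))
g=I.max(2); b=np.array([proj(W,[.528,.295,z]) for z in(.058,.024)]); print(b)
x,y=b[0].astype(int); k=np.zeros_like(g); k[max(0,y-70):y+70,x-60:x+60]=255
m=((g<50)*255).astype(np.uint8)&k; c=max(cv2.findContours(m,0,1)[0],key=cv2.contourArea); r=cv2.minAreaRect(c); print("bar",r,[plane(W,*p,.058)[:2].round(4) for p in cv2.boxPoints(r)])
cv2.imwrite("pics/c6.png",np.hstack([I,I5])[:, :1280:2][::2] if 0 else cv2.resize(np.vstack([I[:, :],I5]),(480,600)))
E
```

```text
j [ 0.386  0.382  0.041  1.231 -0.005  0.611] tcp [0.5239 0.2975 0.1888] toolz [ 8.0e-04 -5.2e-03 -1.0e+00] t 16.8167
shift [ -4.5  -3.2 155.2] roll 0.7454745265042959 heading 167.1 tcp [0.5242 0.2997 0.1871] tilt 0.21 t 16.7667
plate w6 (((528.0504760742188, 295.4229736328125), (76.35550689697266, 120.72689056396484), 76.25564575195312), [[271, 118], [366, 119], [359, 246], [275, 245]])
plate w5 (((527.8814697265625, 295.5174865722656), (76.8595962524414, 120.82838439941406), 76.20848846435547), [[400, 114], [478, 114], [465, 221], [394, 222]])
base w5 (((525.796142578125, 20.939022064208984), (75.96849822998047, 120.14115905761719), 67.90524291992188), [[183, 170], [265, 179], [258, 283], [185, 275]])
[[318.29702936 195.18668896]
 [318.62095409 186.52725621]]
bar ((319.0, 191.5), (65.0, 16.0), 90.0) [array([0.4924, 0.2962]), array([0.4957, 0.3107]), array([0.5588, 0.2967]), array([0.5553, 0.2813])]
```

View pics/c6.png

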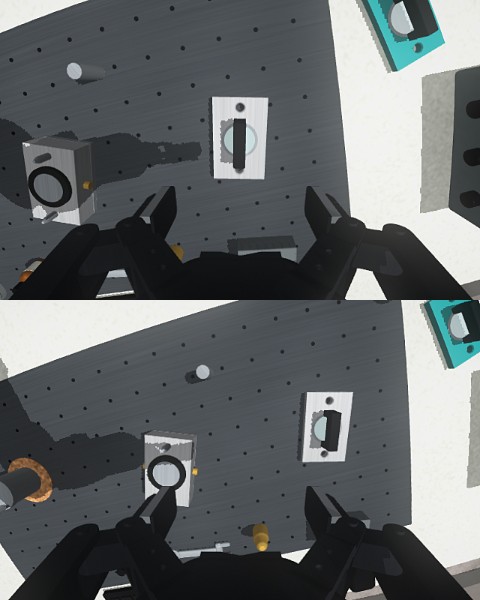

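The plate outline measures 76.4 x 120.7 mm from two views, which agrees on its height, with centre (0.528, 0.2955) and heading 166.2°. The base is 76 x 120 mm at (0.526, 0.0205), heading about 158°. I'll go down on the bar now.

>>> servo_tool([
  {"grip":0,"x":-4,"y":0,"z":38,"roll":0},
  {"grip":0,"x":0,"y":0,"z":40,"roll":0},
  {"grip":0,"x":0,"y":0,"z":30,"roll":0},
  {"grip":0,"x":0,"y":0,"z":20,"roll":0},
  {"grip":0,"x":0,"y":0,"z":10,"roll":0},
])

```text
clock: 17.23
tcp_pos: [0.5279, 0.2925, 0.0518]
orientation: [0.001, 0.115, 0.993, -0.003]
wrist_force: [-0.3, -0.2, -0.5]
finger_gap: 0.0857
grip_force: 0.0
```

>>> servo_tool([
  {"grip":0,"x":0,"y":0,"z":8,"roll":0},
  {"grip":0,"x":0,"y":0,"z":7,"roll":0},
  {"grip":0,"x":0,"y":0,"z":0,"roll":0},
  {"grip":0,"x":0,"y":0,"z":0,"roll":0},
])

```text
clock: 17.57
tcp_pos: [0.5305, 0.2946, 0.0406]
orientation: [0.004, 0.115, 0.993, -0.001]
wrist_force: [0.8, 0.6, 0.3]
finger_gap: 0.0855
grip_force: 0.0
```

```bash
python3 -c "
from h import *
js(); go([.528,.2955,.032],166.2)"
```

```text
j [ 0.377  0.488 -0.179  0.898 -0.005  0.608] tcp [0.5305 0.2946 0.0406] toolz [ 0.0074 -0.0029 -1.    ] t 17.5667
shift [2.7 0.3 8.6] roll 0.595347604799997 heading 166.8 tcp [0.5305 0.2946 0.0406] tilt 0.45 t 17.5667
```

>>> servo_tool([
  {"grip":0.2,"x":2.5,"y":0,"z":4,"roll":0.5},
  {"grip":0.4,"x":0,"y":0,"z":4,"roll":0},
  {"grip":0.6,"x":0,"y":0,"z":0,"roll":0},
  {"grip":0.8,"x":0,"y":0,"z":0,"roll":0},
  {"grip":1,"x":0,"y":0,"z":0,"roll":0},
], grip_force=50)

```text
clock: 17.98
tcp_pos: [0.5273, 0.2952, 0.0317]
orientation: [0.003, 0.119, 0.993, -0.001]
wrist_force: [0.5, -0.6, 0.1]
finger_gap: 0.0254
grip_force: 0.0
```

>>> servo_tool([
  {"grip":1,"x":0,"y":0,"z":0,"roll":0},
  {"grip":1,"x":0,"y":0,"z":0,"roll":0},
  {"grip":1,"x":0,"y":0,"z":0,"roll":0},
  {"grip":1,"x":0,"y":0,"z":0,"roll":0},
  {"grip":1,"x":0,"y":0,"z":0,"roll":0},
], grip_force=80)

```text
clock: 18.4
tcp_pos: [0.5276, 0.2953, 0.032]
orientation: [0.003, 0.119, 0.993, -0.001]
wrist_force: [-0.4, 0.3, 5.0]
finger_gap: 0.0147
grip_force: 79.3
```

```bash
python3 -c "
from h import *
js(); go([.528,.2955,.032],166.2)"
```

```text
j [ 0.38   0.494 -0.194  0.878 -0.005  0.619] tcp [0.5276 0.2953 0.032 ] toolz [ 0.0066 -0.0029 -1.    ] t 18.4
shift [-0.3  0.2 -0. ] roll 0.09930863024845848 heading 166.3 tcp [0.5276 0.2953 0.032 ] tilt 0.41 t 18.4
```

>>> servo_tool([
  {"grip":1,"x":0,"y":0,"z":-8,"roll":0},
  {"grip":1,"x":0,"y":0,"z":-20,"roll":0},
  {"grip":1,"x":0,"y":0,"z":-30,"roll":0},
  {"grip":1,"x":0,"y":0,"z":-25,"roll":0},
  {"grip":1,"x":0,"y":0,"z":-12,"roll":0},
])

```text
clock: 18.82
tcp_pos: [0.5277, 0.2956, 0.1296]
orientation: [0.004, 0.119, 0.993, -0.001]
wrist_force: [0.8, 0.7, -2.2]
finger_gap: 0.0149
grip_force: 78.4
```

>>> servo_tool([
  {"grip":1,"x":-4,"y":-17,"z":0,"roll":2},
  {"grip":1,"x":-6,"y":-26,"z":0,"roll":2},
  {"grip":1,"x":-8,"y":-34,"z":0,"roll":2},
  {"grip":1,"x":-8,"y":-34,"z":0,"roll":2},
  {"grip":1,"x":-8,"y":-34,"z":0,"roll":0},
])

```text
clock: 19.23
tcp_pos: [0.5127, 0.1458, 0.1266]
orientation: [0.003, 0.189, 0.982, -0.002]
wrist_force: [0.0, -0.1, -1.6]
finger_gap: 0.0149
grip_force: 78.4
```

```bash
python3 -c "
from q import *
js(); st,im=snap('wrist','w7.png'); I=im[:,:,::-1].copy(); W=cam('wrist',st)
go([.5262,.0203,.122],158.1,st); print(corners(W,I,(.5262,.0203,158),.057))
print('w6 base',corners(cam('wrist',dict(np.load('w6.npz'))),cv2.imread('pics/w6.png'),(.5262,.0203,158),.057))
M=W; h=np.radians(158.1)
q=st['orientation']; A=R.from_quat([q[1],q[2],q[3],q[0]]).as_matrix(); x,y,_=st['tcp_pos']; hh=np.degrees(np.arctan2(A[1,0],A[0,0]))
print('held plate',corners(W,I,(x,y,hh),st['tcp_pos'][2]-.008)[0],'expect',x,y,hh); print(st['wrist_force'])
"
```

```text
j [ 0.129  0.285 -0.257  1.025 -0.005  0.509] tcp [0.5127 0.1458 0.1266] toolz [ 0.0047 -0.0041 -1.    ] t 19.2333
shift [ -59.  -111.6    5.1] roll 0.154028941162494 heading 158.3 tcp [0.5127 0.1458 0.1266] tilt 0.36 t 19.2333
(((525.486572265625, 20.297393798828125), (75.77763366699219, 119.4786605834961), 68.38278198242188), [[116, 195], [238, 196], [251, 344], [148, 341]])
w6 base (((567.673583984375, 3.9138336181640625), (75.79534912109375, 30.42374610900879), 68.76184844970703), [[19, 178], [107, 192], [115, 309], [36, 295]])
held plate ((512.766357421875, 144.4073486328125), (76.71160125732422, 120.33906555175781), 68.26589965820312) expect 0.5127175428992776 0.14578772866857354 158.2540289411625
[ 0.02345701 -0.12125952 -1.56915621]
```

>>> servo_tool([
  {"grip":1,"x":-15,"y":-28,"z":0,"roll":0},
  {"grip":1,"x":-15,"y":-28,"z":0,"roll":0},
  {"grip":1,"x":-14,"y":-28,"z":0,"roll":0},
  {"grip":1,"x":-14,"y":-27,"z":0,"roll":0},
  {"grip":1,"x":0,"y":0,"z":0,"roll":0},
])

```text
clock: 19.7
tcp_pos: [0.5268, 0.018, 0.1273]
orientation: [0.003, 0.191, 0.982, -0.002]
wrist_force: [-0.2, 0.4, -2.4]
finger_gap: 0.0146
grip_force: 79.2
```

>>> servo_tool([
  {"grip":1,"x":0,"y":0,"z":0,"roll":0},
  {"grip":1,"x":0,"y":0,"z":0,"roll":0},
])

```text
clock: 19.87
tcp_pos: [0.5259, 0.0227, 0.1272]
orientation: [0.002, 0.189, 0.982, -0.001]
wrist_force: [0.0, 0.6, -2.1]
finger_gap: 0.0145
grip_force: 79.1
```

```bash
python3 -c "
from q import *
js(); st,im=snap('wrist','w8.png'); I=im[:,:,::-1].copy(); W=cam('wrist',st)
go([.5256,.0210,.122],158.3,st)
x,y,z=st['tcp_pos']; print('held',corners(W,I,(x,y,158.3),z-.008)[0],st['wrist_force'],st['ft_torque'])
"
```

```text
j [-0.108  0.272 -0.273  1.021 -0.003  0.272] tcp [0.5259 0.0227 0.1272] toolz [ 0.0045 -0.003  -1.    ] t 19.8667
shift [-0.4 -1.7  5.2] roll -0.047513134327545004 heading 158.3 tcp [0.5259 0.0227 0.1272] tilt 0.31 t 19.8667
held ((524.2989501953125, 22.007892608642578), (76.7308578491211, 123.72474670410156), 68.25029754638672) [ 0.00652853  0.55587901 -2.08956255] [-0.00110642  0.03892082  0.02235749]
```

>>> servo_tool([
  {"grip":1,"x":0,"y":0,"z":5,"roll":0},
  {"grip":1,"x":0,"y":0,"z":5,"roll":0},
  {"grip":1,"x":0,"y":0,"z":5,"roll":0},
  {"grip":1,"x":0,"y":0,"z":5,"roll":0},
  {"grip":1,"x":0,"y":0,"z":0,"roll":0},
])

```text
clock: 20.33
tcp_pos: [0.5254, 0.0231, 0.1059]
orientation: [0.002, 0.188, 0.982, -0.001]
wrist_force: [-1.2, -0.8, -2.2]
finger_gap: 0.0143
grip_force: 79.1
```

>>> servo_tool([
  {"grip":1,"x":0,"y":0,"z":0,"roll":0},
  {"grip":1,"x":0,"y":0,"z":0,"roll":0},
  {"grip":1,"x":0,"y":0,"z":0,"roll":0},
])

```text
clock: 20.58
tcp_pos: [0.5267, 0.0225, 0.1076]
orientation: [0.003, 0.188, 0.982, -0.001]
wrist_force: [0.8, 1.1, -2.7]
finger_gap: 0.0144
grip_force: 79.1
```

```bash
python3 -c "
from q import *
js(); go([.5257,.0210,.1],158.3)
st,im=snap('wrist','w9.png'); I=im[:,:,::-1].copy(); W=cam('wrist',st); x,y,z=st['tcp_pos']
g=cv2.cvtColor(I,cv2.COLOR_BGR2GRAY)
h=np.radians(158.3); u=np.array([np.cos(h),np.sin(h),0])
for s in(.046,-.046):
    P=np.array([x,y-.0007,z-.008])+s*u; a=proj(W,P); b=proj(W,np.array([.5257,.0203,.079])+s*u); print('hole px',a.round(1),'dowel tip px',b.round(1))
    cx,cy=a.astype(int); p=g[cy-10:cy+11,cx-10:cx+11]; print(p[::2,::2])
"
```

```text
j [-0.108  0.288 -0.303  0.973 -0.003  0.271] tcp [0.5267 0.0225 0.1076] toolz [ 0.0062 -0.0035 -1.    ] t 20.5833
shift [ 0.4 -1.8  7.6] roll -0.007298776400773477 heading 158.3 tcp [0.5267 0.0225 0.1076] tilt 0.41 t 20.5833
hole px [321.6 165. ] dowel tip px [318.4 158. ]
[[242 216 205 179 154 133 149 180 183 238 247]
 [210 189 118 147 139  99  99  88 187 168 210]
 [208 120 149 152 151 143 102  94 183 163 190]
 [115 122 147 152 151 126 101 106 179 167 170]
 [162 106 114 130 128 102  96 164 178 168 155]
 [171 174 139 110  97 119 163 176 177 169 135]
 [165 177 181 179 182 171 175 175 177 170 120]
 [152 179 178 175 176 168 174 174 179 151 126]
 [145 155 178 177 177 168 175 179 158 123 181]
 [223 143 148 156 164 157 154 135 125 161 220]
 [233 224 109 142 138 118 123 121 158 227 213]]
hole px [321.4 314. ] dowel tip px [318.7 293.5]
[[29 30 27 28 28 29 28 29 28 27 29]
 [28 28 28 29 29 27 28 27 27 27 27]
 [28 29 27 27 28 26 27 27 27 27 28]
 [27 28 27 27 26 28 27 26 27 25 27]
 [28 27 27 27 27 26 26 26 26 26 26]
 [26 27 27 26 25 26 25 25 31 32 35]
 [26 26 27 25 25 25 32 34 33 32 34]
 [26 26 25 26 25 26 28 33 34 33 32]
 [26 25 26 26 26 31 35 33 33 34 32]
 [26 25 25 26 25 33 34 32 33 33 32]
 [26 25 24 25 33 34 33 32 33 33 31]]
```

The dowel tip shows inside the hole's view, and about -2.5 mm in tool y brings it in line, well within the taper's lead-in. I'll descend slowly, watching force.

>>> servo_tool([
  {"grip":1,"x":-0.4,"y":-2.4,"z":2,"roll":0},
  {"grip":1,"x":0,"y":0,"z":3,"roll":0},
  {"grip":1,"x":0,"y":0,"z":3,"roll":0},
  {"grip":1,"x":0,"y":0,"z":2,"roll":0},
  {"grip":1,"x":0,"y":0,"z":0,"roll":0},
])

```text
clock: 21.05
tcp_pos: [0.5255, 0.0201, 0.0967]
orientation: [0.003, 0.188, 0.982, -0.001]
wrist_force: [-0.2, 0.0, -3.1]
finger_gap: 0.0146
grip_force: 79.2
```

>>> servo_tool([
  {"grip":1,"x":0,"y":0,"z":1.5,"roll":0},
  {"grip":1,"x":0,"y":0,"z":1.5,"roll":0},
  {"grip":1,"x":0,"y":0,"z":0,"roll":0},
])

```text
clock: 21.3
tcp_pos: [0.5259, 0.0202, 0.0941]
orientation: [0.003, 0.188, 0.982, -0.001]
wrist_force: [-0.2, -0.2, -2.3]
finger_gap: 0.0146
grip_force: 79.2
```

>>> servo_tool([
  {"grip":1,"x":0,"y":0,"z":1,"roll":0},
  {"grip":1,"x":0,"y":0,"z":1,"roll":0},
  {"grip":1,"x":0,"y":0,"z":0,"roll":0},
])

```text
clock: 21.55
tcp_pos: [0.526, 0.0204, 0.0923]
orientation: [0.003, 0.188, 0.982, -0.001]
wrist_force: [-0.3, 1.1, -2.4]
finger_gap: 0.0144
grip_force: 79.2
```

```bash
python3 -c "
from q import *
js(); s=env.get_state(); print(s['wrist_force'],s['ft_torque']); go([.5257,.0205,.077],158.3)"
```

```text
j [-0.113  0.301 -0.327  0.937 -0.002  0.266] tcp [0.526  0.0204 0.0923] toolz [ 0.0058 -0.003  -1.    ] t 21.55
[-0.33519381  1.07251439 -2.44508314] [ 0.25771614 -0.02483147  0.03175223]
shift [ 0.5  0.  15.3] roll 0.007927053966682251 heading 158.3 tcp [0.526  0.0204 0.0923] tilt 0.37 t 21.55
```

The dowels are in, with only about 1 N lateral force. I'll continue down to the seal.

>>> servo_tool([
  {"grip":1,"x":0,"y":0,"z":2,"roll":0},
  {"grip":1,"x":0,"y":0,"z":2,"roll":0},
  {"grip":1,"x":0,"y":0,"z":2,"roll":0},
  {"grip":1,"x":0,"y":0,"z":1,"roll":0},
  {"grip":1,"x":0,"y":0,"z":0,"roll":0},
])

```text
clock: 21.97
tcp_pos: [0.526, 0.0204, 0.0852]
orientation: [0.003, 0.188, 0.982, -0.001]
wrist_force: [-0.3, 2.7, -2.5]
finger_gap: 0.0146
grip_force: 79.1
```

>>> servo_tool([
  {"grip":1,"x":0,"y":0,"z":1,"roll":0},
  {"grip":1,"x":0,"y":0,"z":1,"roll":0},
  {"grip":1,"x":0,"y":0,"z":1,"roll":0},
  {"grip":1,"x":0,"y":0,"z":1,"roll":0},
  {"grip":1,"x":0,"y":0,"z":0,"roll":0},
])

```text
clock: 22.38
tcp_pos: [0.5262, 0.0204, 0.082]
orientation: [0.003, 0.188, 0.982, -0.001]
wrist_force: [-1.8, 4.6, 4.6]
finger_gap: 0.0143
grip_force: 80.2
```

>>> servo_tool([
  {"grip":1,"x":0,"y":0,"z":1,"roll":0},
  {"grip":1,"x":0,"y":0,"z":0,"roll":0},
  {"grip":1,"x":0,"y":0,"z":0,"roll":0},
])

```text
clock: 22.63
tcp_pos: [0.5261, 0.0204, 0.0812]
orientation: [0.003, 0.188, 0.982, -0.001]
wrist_force: [-3.8, 4.3, 5.6]
finger_gap: 0.0145
grip_force: 80.4
```

The seal pushes back as expected. I'll ease the side force a little and press on.

>>> servo_tool([
  {"grip":1,"x":0.4,"y":0.3,"z":1,"roll":0},
  {"grip":1,"x":0,"y":0,"z":1,"roll":0},
  {"grip":1,"x":0,"y":0,"z":1,"roll":0},
  {"grip":1,"x":0,"y":0,"z":0,"roll":0},
  {"grip":1,"x":0,"y":0,"z":0,"roll":0},
], grip_force=100)

```text
clock: 23.05
tcp_pos: [0.5261, 0.0204, 0.0786]
orientation: [0.004, 0.188, 0.982, -0.001]
wrist_force: [-3.9, 2.8, 7.6]
finger_gap: 0.0141
grip_force: 101.7
```

>>> servo_tool([
  {"grip":1,"x":0,"y":0,"z":1,"roll":0},
  {"grip":1,"x":0,"y":0,"z":0,"roll":0},
  {"grip":1,"x":0,"y":0,"z":0,"roll":0},
])

```text
clock: 23.3
tcp_pos: [0.5261, 0.0204, 0.0778]
orientation: [0.004, 0.188, 0.982, -0.001]
wrist_force: [-4.3, 3.1, 8.9]
finger_gap: 0.0137
grip_force: 101.8
```

>>> servo_tool([
  {"grip":1,"x":0,"y":0,"z":1,"roll":0},
  {"grip":1,"x":0,"y":0,"z":0,"roll":0},
  {"grip":1,"x":0,"y":0,"z":0,"roll":0},
])

```text
clock: 23.55
tcp_pos: [0.5262, 0.0204, 0.0771]
orientation: [0.004, 0.188, 0.982, -0.001]
wrist_force: [-5.3, 2.7, 11.0]
finger_gap: 0.0142
grip_force: 102.4
```

>>> servo_tool([
  {"grip":1,"x":0.4,"y":0,"z":0.7,"roll":0},
  {"grip":1,"x":0,"y":0,"z":0.3,"roll":0},
  {"grip":1,"x":0,"y":0,"z":0,"roll":0},
])

```text
clock: 23.8
tcp_pos: [0.5262, 0.0204, 0.077]
orientation: [0.004, 0.188, 0.982, -0.001]
wrist_force: [-6.8, 3.3, 18.3]
finger_gap: 0.0145
grip_force: 103.2
```

>>> servo_tool([
  {"grip":1,"x":0,"y":0,"z":1,"roll":0},
  {"grip":1,"x":0,"y":0,"z":0,"roll":0},
  {"grip":1,"x":0,"y":0,"z":0,"roll":0},
])

```text
clock: 24.05
tcp_pos: [0.5262, 0.0204, 0.077]
orientation: [0.005, 0.188, 0.982, -0.001]
wrist_force: [-8.0, 2.9, 24.0]
finger_gap: 0.014
grip_force: 104.4
```

```bash
python3 -c "
from q import *
js(); s=env.get_state(); print(s['wrist_force'],s['ft_torque'])"
```

```text
j [-0.112  0.313 -0.351  0.897 -0.003  0.267] tcp [0.5262 0.0204 0.077 ] toolz [ 0.009  -0.0044 -1.    ] t 24.05
[-7.96215492  2.90936557 23.96484987] [0.62855154 1.81806207 0.13524489]
```

The plate stopped at 0.077 as predicted for the seat, and force climbs steeply. The moments put the resultant near the middle, so it bears all round. I'll hold briefly to confirm it is steady.

>>> servo_tool([
  {"grip":1,"x":0.3,"y":0,"z":0.5,"roll":0},
  {"grip":1,"x":0,"y":0,"z":0,"roll":0},
  {"grip":1,"x":0,"y":0,"z":0,"roll":0},
  {"grip":1,"x":0,"y":0,"z":0,"roll":0},
  {"grip":1,"x":0,"y":0,"z":0,"roll":0},
])

```text
clock: 24.47
tcp_pos: [0.5262, 0.0204, 0.077]
orientation: [0.005, 0.188, 0.982, -0.001]
wrist_force: [-9.2, 2.7, 27.4]
finger_gap: 0.0142
grip_force: 104.7
```

>>> servo_tool([
  {"grip":1,"x":0,"y":0,"z":0,"roll":0},
  {"grip":1,"x":0,"y":0,"z":0,"roll":0},
  {"grip":1,"x":0,"y":0,"z":0,"roll":0},
  {"grip":1,"x":0,"y":0,"z":0,"roll":0},
  {"grip":1,"x":0,"y":0,"z":0,"roll":0},
])

```text
clock: 24.88
tcp_pos: [0.5262, 0.0204, 0.0769]
orientation: [0.005, 0.188, 0.982, -0.001]
wrist_force: [-9.3, 3.0, 27.9]
finger_gap: 0.0141
grip_force: 104.7
```

```bash
python3 -c "
from q import *
js(); st,im=snap('wrist','w10.png'); s=st; print(s['wrist_force'],s['ft_torque']); W=cam('wrist',s)
print(corners(W,im[:,:,::-1].copy(),(.5258,.0203,158.3),.069)[0])
b=snap('side','d9.png')[1]; a=cv2.cvtColor(cv2.imread('pics/d3.png'),cv2.COLOR_BGR2RGB); print('canister region diff',np.abs(b[160:225,425:455].astype(int)-a[160:225,425:455]).mean())"
```

```text
j [-0.112  0.313 -0.352  0.896 -0.004  0.267] tcp [0.5262 0.0204 0.0769] toolz [ 0.0096 -0.0047 -0.9999] t 24.8833
[-9.28562656  3.04568154 27.93107733] [0.58897215 2.00643366 0.11917768]
((525.8516845703125, 20.261722564697266), (79.75995635986328, 122.22616577148438), 68.78619384765625)
canister region diff 12.691282051282052
```

```bash
python3 -c "
from q import *
b=snap('scene','s9.png')[1].astype(int); a=cv2.imread('pics/s3.png')[:,:,::-1].astype(int)
d=np.abs(a-b).max(2); print('canister+mat scene',d[225:300,170:220].mean(), (d[225:300,170:220]>40).sum())
d0=cv2.cvtColor(cv2.imread('pics/d3.png'),cv2.COLOR_BGR2GRAY).astype(int); d9=cv2.cvtColor(cv2.imread('pics/d9.png'),cv2.COLOR_BGR2GRAY).astype(int)
e=(abs(d0-d9)>40)[160:225,425:455]; print(e.sum(1)[::5])"
```

```text
canister+mat scene 21.397066666666667 645
[ 0  0  0  0  0  0  0 11 13  0  6  7 14]
```

```bash
python3 -c "
from q import *
for n,(y0,y1,x0,x1) in (('s',(242,266,172,202)),('d',(170,193,440,462))):
    for k in (3,9):
        g=cv2.imread(f'pics/{n}{k}.png').max(2)[y0:y1,x0:x1]; p=np.argwhere(g<45); print(n,k,len(p),p.mean(0).round(1),np.abs(cv2.Canny(g,60,150)).sum()//255)
"
```

```text
s 3 70 [12.3 13.2] 87
s 9 124 [11.  12.5] 89
d 3 49 [17.4  4.1] 56
d 9 49 [17.4  4.1] 55
```

The side view shows the handle exactly where it was left, so the differences are only the arm's shadow. I'll hand in.

```bash
python3 -c "
from workcell import env
print(env.hand_in())"
```

```text
the job is handed in; nothing more can be done
None
```

The job is handed in, with no verdict returned: the canister stands upright and released in the middle of the mat, and the upper half is on its dowels, held pressed against the lower half at about 28 N.

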